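# Refit the controller's knob and hold it in

### The job

The black pointer knob of the cellar's climate controller has come off and lies in the drawer of the small grey cabinet: pull that drawer out to its stop and leave it open, take out the knob, turn it so that the flat in its bore matches the flat of the bare upright D-shaft (pointed end over the flat), and push it fully home on the shaft. Then keep pressing so that the spring-loaded shaft goes down all the way with the knob, and finish while still holding the knob pressed down: do not let go. Leave the other things on the bench where they are.

Things in the scene. Friction and masses are not known exactly. Their poses are not given: they have to be found in the camera images.
- cab: small grey one-drawer parts cabinet, 220 deep, 240 wide, 80 high (mm), fixed to the bench. Origin: centre of its underside; -x is the front, towards the robot; z up. The drawer's floor lies 22 mm and its side walls' top 48 mm above the bench
- cab_drawer0 (a joint): the drawer, in m: 0 shut, 0.150 at its stop, fully out. It slides out along the cabinet's -x, stays where it is left and takes about 1 to 3 N
- cab_drawer0_handle (a point): middle of the drawer's level steel bar handle, 11 mm thick, 120 mm long, parallel to the drawer front; its centre line is 35 mm out from the front (29 mm free gap behind), 44 mm above the bench, 36 mm below the cabinet's top. Axes as the cabinet's: -x the way it opens, y along the bar, z up. Two thin struts to the front, 51 mm to each side of the middle
- knob: loose black pointer knob, 40 g: x -22 to +26 mm, 24 thick between flat sides (y -12 to +12, flat for x -17 to +13), 36 tall; the +x end tapers to a point, white line on top. Origin: bore axis, at the underside; z up. D bore from below, 20 deep, 13.6 wide, flat 3.8 from the axis on the +x side. Starts upright on the drawer floor, over 40 mm from its walls, and rides with the drawer
- shaft_top (a point): centre of the top of the bare steel D-shaft, 12 mm thick, standing 26 mm out of the controller's top; 96 mm above the bench unpressed. z up, +x to the side of its flat (3 mm from the axis). Knob home: its underside 20 mm below this point, its x along this x (other ways it will not go on); play 0.8 mm all round, 1 mm lead-in. Twists up to 1 rad against 0.08 N m friction
- plunger (a joint): how far the shaft is pressed down, in m: 0 released, 0.005 at its stop. A spring pushes it back: 5 N to start it moving, 8 N at the stop. At the stop a seated knob's underside is 1 mm above the controller's top
- unit: the climate controller, an aluminium box 260 x 180 x 70 mm fixed to the bench. Origin: centre of its underside, -x its front, z up. Bare shaft at x -90, y 0 mm; a thin D-shaped steel washer, 30 mm across, turns with it, level with the top, its flat on the same side as the shaft's. A twin of the knob is already fitted at x 0, y +45 and reaches 112 mm above the bench: leave it
- driver: a screwdriver, 160 mm long, lying on the bench in front of the controller: bystander. Origin at its middle, underside
- tape: a roll of tape, 90 mm across, 48 mm high, lying on top of the cabinet towards the back: bystander. Origin at the centre of its underside
- jar: a glass jar, 80 mm across, 130 mm tall, on the left of the bench: bystander. Origin at the centre of its underside
- wine: a wine bottle, 74 mm across, 290 mm tall, on the left of the bench: bystander. Origin at the centre of its underside
- bowl: a steel bowl, 120 mm across, 50 mm high, on the right of the bench: bystander. Origin at the centre of its underside

How it is judged (in metres and radians):
On the way, in this order (a step that is already met when the one before it is completed fails the run):
1. the drawer is pulled out to its stop (value of joint cab_drawer0 above 0.144 m), for 0.2 s.
2. the knob is lifted clear of the drawer in the fingers (height (world z) of knob above 0.075 m and contact force between the fingers and knob above 1 N), for 0.1 s.
3. the knob is fully home on the D-shaft, flat to flat (z of knob in the frame of shaft_top below -0.0175 m and horizontal distance between knob and shaft_top below 0.003 m and angle between the x axis of knob and the x axis of shaft_top, either way round below 0.4 rad and angle between knob's own z axis and vertical below 0.12 rad), for 0.1 s.
At the end, for the whole second after the job is handed in: For a last second: knob home on the shaft (underside 17.5 mm or more below its top, axes within 3 mm, flats within 0.4 rad, tilt under 0.12 rad) and pressing it (over 3 N) at least 3 of its 5 mm down, fingers on the knob with over 2 N, drawer still 130 mm out (all of step 3 and value of joint plunger above 0.003 m and contact force between the fingers and knob above 2 N and contact force between knob and shaft above 3 N and value of joint cab_drawer0 above 0.13 m); the arm keeps its last pose, push and grip.
It fails at once if a bystander on the bench is moved more than 3 cm (distance of any of driver, tape, jar, wine, bowl from where it was at the start of the episode above 0.03 m).
It also fails if it takes over 64 s, if anything falls off the work surface, if the arm or the gripper's body presses on something with over 40 N, if the wrist force passes 120 N, or if a joint passes its speed limit or range.

### The arm

A 7-joint arm with a two-finger parallel gripper is mounted at the origin on the work surface. World frame = base frame: x ahead of the robot, y to its left, z up, the work surface at z = 0. Lengths are in mm, angles in degrees, forces in N, time in s.
With the tool pointing down it reaches from about 425 to 825 mm from the base axis. Payload 3.6 kg.
Tool frame: the origin (TCP) lies where the fingers leave the gripper's body, on its centre line; the fingertips stand 84 mm ahead of it and the grasp point (between the pads) lies 65 mm ahead of it; z points along the fingers, y is the line along which they close (so a half turn about z gives the same grasp; the last joint's range is limited). The gripper opens to 93 mm and grips with 3 to 60 N. Pads are 15 mm wide; open, the fingers measure 128 mm over their backs; the gripper's body (75 mm by 188 mm) begins 65 mm behind the grasp point.
Start: joints at [-72.508, 35.231, -0.722, 81.555, 0.464, 63.22, -2.315], TCP at [211.704, 614.532, 302.74] pointing down, gripper open.
Joint ranges: [-178.69, 178.69], [-17.37, 117.87], [-77.05, 75.6], [15.02, 138.74], [-78.02, 258.01], [0.78, 113.62], [-162.83, 162.83]. Speed limits (degrees/s): [159.86, 159.86, 180, 180, 180, 180, 180].

### API

Orientations are given as [roll, pitch, yaw] about the fixed x, y, z axes, in that order (R = Rz(yaw) Ry(pitch) Rx(roll)).
In Python, from plant import get_state, eyes, hand_in gives the robot as it stands.
- The arm moves only by the shell command python3 -m crank 'ROWS' [FORCE]. ROWS is JSON, a list of rows, each an object with "delta_pos": the shift along the tool's x, y, z normalised to -1 to 1, where 1 is 40 mm, a list of three; "rotation": the turn, a rotation vector about the tool's x, y, z normalised to -1 to 1, where 1 is 0.15 rad, a list of three; "jaw": the opening, from 0 (shut) to 1 (fully open). In form: [{"delta_pos": [dx, dy, dz], "rotation": [rx, ry, rz], "jaw": jaw}, ...]. A call has 1 to 10 rows; each row shifts and turns the commanded pose from where the row before left it, along the tool's axes as they then stand; what a row does not reach is not made up. A row lasts 1/10 s, in which the tool goes at most 50 mm and 8.59 degrees, less where a joint would pass 70% of its speed; a pose out of reach is approached as far as the arm can. A call with a number of a shift or a turn outside -1 to 1 is refused whole. A call with a gripper value outside its range is refused whole. The fingers move at their own pace and stop on an object; FORCE is the grip in N (left out, the last holds). Time passes only in rows, so rows that do not move let the fingers close. It gives the time, the measured TCP pose, the force, the opening and the grip force at its end, in the units of the state.
- get_state(): the state, without advancing time (a new reading comes with each control period).
- eyes.grab_frame(name): name is "scene" or "top" or "wrist"; returns the picture (384x512x3 uint8, red, green, blue); there is no depth.
- eyes.camera_params(name): a dict with "K" (3x3 intrinsics, pixels), "camera_from_world" (4x4, takes a point from world to camera coordinates); the wrist camera has in their place "hand_eye" (4x4, takes a point from camera to tool coordinates, whose origin is the TCP and whose axes are the flange's). Camera axes: x right, y up, looking along -z (the intrinsics and any distortion apply to the point x, -y, -z); pixel columns grow to the right and rows downward; lengths in mm; the calibration is good to about 2 mm. A picture is of the moment at which its call begins: read the wrist's pose just before it. camera_params takes no time and is no camera call.
- hand_in(): hands the job in; it is judged then, once.
The state is a dict: "t": time; "joint_pos": joint angles; "joint_velocities": joint speeds; "tau": joint torques, N m; "position": TCP position; "orientation": TCP orientation; "wrist_force": force on the tool from outside, world axes, zero at the start; "torque": the same for the moment, N m; "finger_gap": finger opening in mm; "gripper_force": force on a finger pad.
Only numpy, scipy, OpenCV 4.12 (cv2) and the standard library are available. Lean on these libraries where they do the work, as an engineer would, in place of code of your own. Each camera call takes 0.05 s, during which the arm holds its last target. There are 200 camera calls.

## Working session

There is one attempt and no reset: what is moved stays moved. The work goes in short steps, Python scripts to look and compute and a shell command to move; the robot and the scene stay as the last step left them, time stands still between calls to the robot, and variables do not carry over. Pictures are saved under pics/ and viewed, at most 10 in all, crops included, and the job is handed in when it is done.

```bash
ls; mkdir -p pics
cat > h.py <<'E'
import numpy as np, cv2
from plant import get_state, eyes
from scipy.spatial.transform import Rotation as R
def tool():
    s=get_state(); T=np.eye(4); o=np.array(s['orientation'])
    T[:3,:3]=R.from_euler('xyz',o,degrees=True).as_matrix(); T[:3,3]=s['position']; return T
def cam(n):
    p=eyes.camera_params(n); K=np.array(p['K'])
    W=tool()@np.array(p['hand_eye']) if n=='wrist' else np.linalg.inv(np.array(p['camera_from_world']))
    return K,W
def grab(n,f):
    c=cam(n); im=eyes.grab_frame(n); cv2.imwrite('pics/%s.png'%f,im[:,:,::-1]); np.savez('pics/%s.npz'%f,K=c[0],W=c[1]); return im
def ray(f,u,v,z):
    d=np.load('pics/%s.npz'%f); K,W=d['K'],d['W']
    r=np.linalg.inv(K)@[u,v,1]; r=W[:3,:3]@[r[0],-r[1],-r[2]]; o=W[:3,3]
    return (o+r*(z-o[2])/r[2]).round(1)
def proj(f,p):
    d=np.load('pics/%s.npz'%f); q=np.linalg.inv(d['W'])@[*p,1]; q=d['K']@[q[0],-q[1],-q[2]]; return (q[:2]/q[2]).round(1)
E
python3 - <<'E'
from h import *
for n in('top','scene'):
    grab(n,n+'0'); print({k:np.array(v).round(2).tolist() for k,v in eyes.camera_params(n).items()})
print({k:np.array(v).round(3).tolist() for k,v in eyes.camera_params('wrist').items()})
print(get_state())
E
```

```text
pics
{'K': [[493.69, 0.0, 256.38], [0.0, 493.69, 188.48], [0.0, 0.0, 1.0]], 'camera_from_world': [[0.02, -1.0, 0.01, -29.06], [0.99, 0.02, 0.15, -619.11], [-0.15, 0.0, 0.99, -1935.17], [0.0, 0.0, 0.0, 1.0]]}
{'K': [[354.33, 0.0, 249.69], [0.0, 354.33, 190.81], [0.0, 0.0, 1.0]], 'camera_from_world': [[-0.65, 0.76, 0.02, 415.95], [-0.48, -0.43, 0.77, 207.33], [0.59, 0.49, 0.64, -1470.8], [0.0, 0.0, 0.0, 1.0]]}
{'K': [[306.324, 0.0, 253.878], [0.0, 306.324, 191.8], [0.0, 0.0, 1.0]], 'hand_eye': [[-0.001, 0.971, 0.241, 66.807], [1.0, 0.0, 0.001, -0.041], [0.001, 0.241, -0.971, -83.241], [0.0, 0.0, 0.0, 1.0]]}
{'t': 0.1, 'joint_pos': array([-72.50618904,  35.28039654,  -0.72348096,  81.63061934,
         0.46586338,  63.22034404,  -2.31519012]), 'joint_velocities': array([-0.03782848, -0.09247629,  0.00742751, -0.27484549,  0.03366231,
       -0.13532878, -0.02581402]), 'tau': array([ 5.98154438e-04, -4.60040724e+01,  2.09695185e-01, -1.66245747e+01,
       -6.12470484e-02,  1.69717422e-02,  9.21277638e-05]), 'position': array([211.56890937, 614.0570481 , 301.74310959]), 'orientation': array([-1.79871574e+02,  2.75579972e-03,  1.60992453e+02]), 'wrist_force': array([ 0.17793477, -1.22972152,  0.57707269]), 'torque': array([-0.03049151, -0.00954942, -0.01876706]), 'gripper_force': 0.0, 'finger_gap': 93.16265643321375}
```

View pics/top0.png

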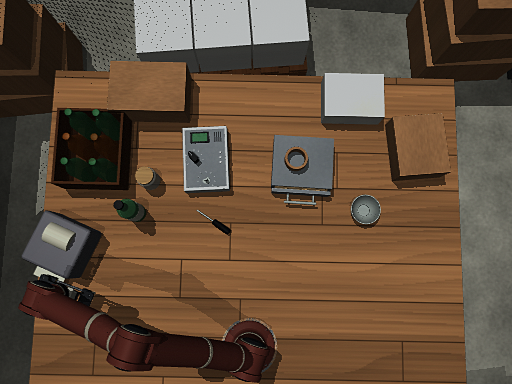

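View pics/scene0.png

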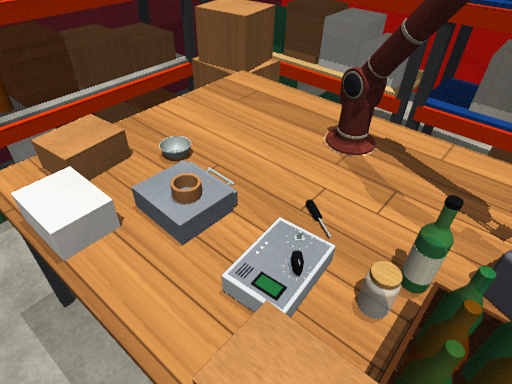

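The top view shows the cabinet around (303,163), its handle at (301,203), and the controller around (206,159) with the shaft near (207,181). The wine bottle is at (127,208), the jar at (148,177) and the screwdriver at (214,222). Next I'll measure these.

Run:
```python
from h import *
im=cv2.imread('pics/top0.png')
for n,(u,v,z) in dict(handleL=(287,205,44),handleR=(315,205,44),shaft=(207,181,96),wine_base=(134,214,0),jar=(150,185,0),drvA=(199,211,8),drvB=(229,233,10),tape=(296,158,128),bowl=(366,210,25)).items(): print(n,ray('top0',u,v,z))
def quad(mask,x0,x1,y0,y1,z,n):
    m=np.zeros_like(mask);m[y0:y1,x0:x1]=mask[y0:y1,x0:x1]
    c=max(cv2.findContours(m,0,2)[0],key=cv2.contourArea); r=cv2.minAreaRect(c); b=cv2.boxPoints(r)
    P=np.array([ray('top0',*p,z) for p in b]); print(n,r,P[:,:2].tolist(),P.mean(0),np.linalg.norm(P-np.roll(P,1,0),axis=1).round())
hsv=cv2.cvtColor(im,cv2.COLOR_BGR2HSV)
g=((hsv[...,1]<60)&(hsv[...,2]>40)).astype(np.uint8)*255
quad(g,174,240,115,200,70,'unit'); quad(g,262,345,125,192,80,'cab')
c=cv2.resize(im[120:216,170:340],None,fx=4.6,fy=4.6,interpolation=cv2.INTER_CUBIC); cv2.imwrite('pics/c0.png',c)
```

```text
handleL [ 555.9 -139.5   44. ]
handleR [ 558.4 -251.5   44. ]
shaft [637.4 178.7  96. ]
wine_base [510.5 480.    0. ]
jar [631.3 421.4   0. ]
drvA [527.7 215.3   8. ]
drvB [441.1  90.8  10. ]
tape [ 730.5 -166.6  128. ]
bowl [ 544.9 -460.1   25. ]
unit ((204.96165466308594, 158.04153442382812), (63.30937957763672, 45.0040168762207), 87.70938873291016) [[858.9, 293.2], [870.6, 112.1], [612.4, 94.2], [601.3, 271.9]] [735.8  192.85  70.  ] [258. 181. 259. 178.]
cab ((302.7198486328125, 161.4824981689453), (61.25547790527344, 50.40165328979492), 3.5763344764709473) [[630.8, -71.2], [835.4, -80.3], [825.3, -325.8], [620.9, -312.9]] [ 728.1  -197.55   80.  ] [242. 205. 246. 205.]
```

View pics/c0.png

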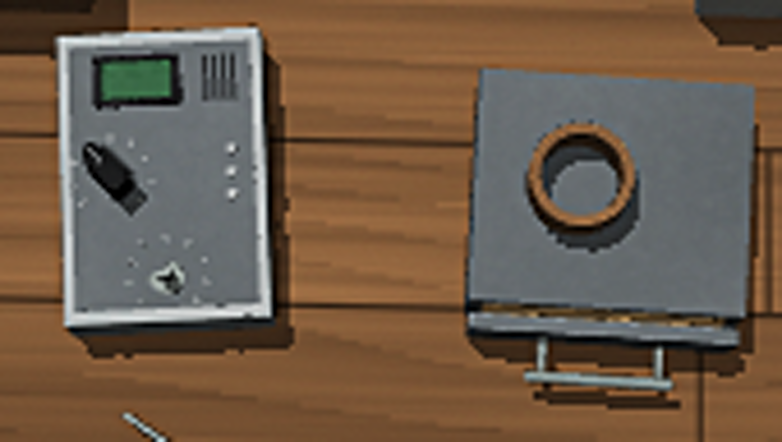

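The crop shows the cabinet's top face with corners at (481,68), (755,88), (742,317) and (468,300). The handle bar runs from (527,377) to (672,384), the drawer front already has a small gap, and the shaft with its washer is at (168,279).

```bash
cat >> h.py <<'E'
def plan(p,yaw):
    "shift in 40mm units along the tool axes once turned to yaw (pointing down), and the turn in 0.15 rad units about tool z"
    T=tool(); s=get_state()
    Rg=R.from_euler('xyz',[180,0,yaw],degrees=True)
    d=Rg.as_matrix().T@(np.array(p)-T[:3,3]); rv=(R.from_matrix(T[:3,:3]).inv()*Rg).as_rotvec()
    print('pos',np.round(s['position'],1),'ori',np.round(s['orientation'],2),'gap',round(s['finger_gap'],1),'grip',round(s['gripper_force'],1),'F',np.round(s['wrist_force'],1),'t',round(s['t'],2))
    print('shift units',(d/40).round(3),'turn units',(rv/0.15).round(3))
E
python3 - <<'E'
from h import *
f=lambda x,y,z: ray('top0',170+x/4.6,120+y/4.6,z)
C=np.array([f(481,68,80),f(755,88,80),f(742,317,80),f(468,300,80)]); print(C,C.mean(0),np.linalg.norm(C-np.roll(C,1,0),axis=1))
H=np.array([f(527,377,44),f(672,384,44)]); print(H,H.mean(0),np.linalg.norm(H[0]-H[1]))
d=H[0]-H[1]; c=np.degrees(np.arctan2(-d[0],d[1])); e=C[0]+C[1]-C[2]-C[3]; print('c',c,np.degrees(np.arctan2(e[1],e[0])))
print('shaft',f(168,279,80))
plan([H.mean(0)[0],H.mean(0)[1],200],90+c)
E
```

```text
[[ 834.   -83.7   80. ]
 [ 821.6 -322.9   80. ]
 [ 619.4 -311.3   80. ]
 [ 628.9  -75.8   80. ]] [ 725.975 -198.425   80.   ] [205.25208891 239.52118904 202.53246653 235.6915357 ]
[[ 567.9 -129.6   44. ]
 [ 564.6 -255.9   44. ]] [ 566.25 -192.75   44.  ] 126.34310428353422
c -1.4966988397589431 -2.7410145577549083
shaft [641.4 182.2  80. ]
pos [211.6 614.1 301.7] ori [-179.87    0.    160.99] gap 93.2 grip 0.0 F [ 0.2 -1.2  0.6] t 0.1
shift units [-19.932   9.391   2.544] turn units [-0.013  0.01   8.434]
```

```bash
python3 -m crank '[{"delta_pos":[0,0,0],"rotation":[0,0,1],"jaw":1},{"delta_pos":[0,0,0],"rotation":[0,0,1],"jaw":1},{"delta_pos":[0,0,0],"rotation":[0,0,1],"jaw":1},{"delta_pos":[0,0,0],"rotation":[0,0,1],"jaw":1},{"delta_pos":[0,0,0],"rotation":[0,0,1],"jaw":1},{"delta_pos":[0,0,0],"rotation":[0,0,1],"jaw":1},{"delta_pos":[0,0,0],"rotation":[0,0,1],"jaw":1}]'
```

```text
t: 0.8
position: [211.5, 614.3, 302.1]
orientation: [-180.0, 0.1, 100.5]
wrist_force: [-0.1, 0.2, -0.6]
finger_gap: 92.7
gripper_force: 0.0
```

```bash
python3 -m crank '[{"delta_pos":[0,0,0],"rotation":[0,0,1],"jaw":1},{"delta_pos":[0,0,0],"rotation":[0,0,0.51],"jaw":1},{"delta_pos":[-0.8,0.8,0],"rotation":[0,0,0],"jaw":1},{"delta_pos":[-1,0.6,0],"rotation":[0,0,0],"jaw":1},{"delta_pos":[-1,0.6,0],"rotation":[0,0,0],"jaw":1},{"delta_pos":[-1,0.6,0],"rotation":[0,0,0],"jaw":1},{"delta_pos":[-1,0.6,0],"rotation":[0,0,0],"jaw":1},{"delta_pos":[-1,0.6,0],"rotation":[0,0,0],"jaw":1},{"delta_pos":[-1,0.6,0],"rotation":[0,0,0],"jaw":1},{"delta_pos":[-1,0.6,0],"rotation":[0,0,0],"jaw":1}]'
python3 -m crank '[{"delta_pos":[-1,0.6,0],"rotation":[0,0,0],"jaw":1},{"delta_pos":[-1,0.6,0],"rotation":[0,0,0],"jaw":1},{"delta_pos":[-1,0.6,0],"rotation":[0,0,0],"jaw":1},{"delta_pos":[-1,0.6,0],"rotation":[0,0,0],"jaw":1},{"delta_pos":[-1,0.6,0],"rotation":[0,0,0],"jaw":1},{"delta_pos":[-1,0.6,0],"rotation":[0,0,0],"jaw":1},{"delta_pos":[-1,0.3,0],"rotation":[0,0,0],"jaw":1},{"delta_pos":[-1,0,0],"rotation":[0,0,0],"jaw":1},{"delta_pos":[-1,0,0],"rotation":[0,0,0],"jaw":1},{"delta_pos":[-1,0,0],"rotation":[0,0,0],"jaw":1}]'
python3 -c "
from h import *
plan([566,-193,200],87.5)"
```

```text
t: 1.8
position: [400.2, 293.5, 302.6]
orientation: [-180.0, 0.0, 87.9]
wrist_force: [0.8, 0.6, 0.6]
finger_gap: 93.0
gripper_force: 0.0
t: 2.8
position: [540.4, -111.8, 302.3]
orientation: [-179.9, -0.0, 87.9]
wrist_force: [0.8, -0.3, -0.2]
finger_gap: 93.1
gripper_force: 0.0
pos [ 540.4 -111.8  302.3] ori [-1.7995e+02 -1.0000e-02  8.7860e+01] gap 93.1 grip 0.0 F [ 0.8 -0.3 -0.2] t 2.8
shift units [-2.001  0.728  2.558] turn units [-0.006 -0.001  0.042]
```

```bash
python3 -m crank '[{"delta_pos":[-0.8,0.4,0.5],"rotation":[0,0,0],"jaw":1},{"delta_pos":[-0.7,0.33,0.5],"rotation":[0,0,0],"jaw":1},{"delta_pos":[-0.5,0,0.5],"rotation":[0,0,0.04],"jaw":1},{"delta_pos":[0,0,0],"rotation":[0,0,0],"jaw":1}]'
python3 -c "
from h import *
grab('wrist','w1')
plan([566,-193,109],87.5); print(proj('w1',[566,-193,44]),proj('w1',[568,-133,44]),proj('w1',[564,-253,44]))"
```

```text
t: 3.2
position: [564.5, -194.5, 239.7]
orientation: [-179.6, 0.1, 87.2]
wrist_force: [-0.8, 0.2, 0.5]
finger_gap: 93.0
gripper_force: 0.0
pos [ 565.7 -192.2  241.2] ori [-1.7976e+02 -3.0000e-02  8.7340e+01] gap 92.8 grip 0.0 F [-0.6  0.6 -0. ] t 3.25
shift units [-0.019  0.008  3.306] turn units [-0.028 -0.004 -0.019]
[257.4 186.8] [256.5 120.9] [258.3 246.3]
```

View pics/w1.png

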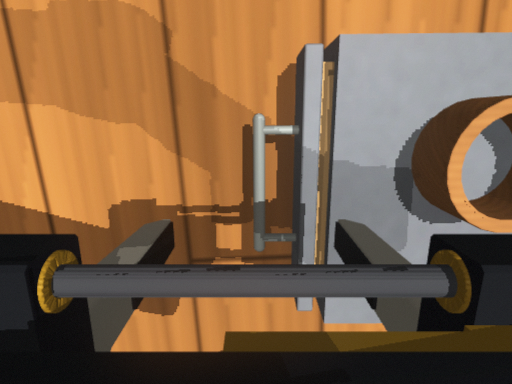

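The wrist view shows the bar from (258,115) to (260,250), within about 1.5 mm of where I predicted it. I'll narrow the jaws so the rear finger fits the gap behind the bar, then go down.

```bash
python3 -m crank '[{"delta_pos":[0,0.03,0.5],"rotation":[0,0,0],"jaw":0.26},{"delta_pos":[0,0,0.3],"rotation":[0,0,0],"jaw":0.26},{"delta_pos":[0,0,0],"rotation":[0,0,0],"jaw":0.26},{"delta_pos":[0,0,0],"rotation":[0,0,0],"jaw":0.26},{"delta_pos":[0,0,0],"rotation":[0,0,0],"jaw":0.26},{"delta_pos":[0,0,0],"rotation":[0,0,0],"jaw":0.26}]' 40
python3 -c "
from h import *
plan([567.2,-193,110],87.5)"
```

```text
t: 3.85
position: [568.6, -191.4, 211.7]
orientation: [179.9, 0.0, 87.5]
wrist_force: [0.2, -0.8, 0.1]
finger_gap: 49.7
gripper_force: 0.0
pos [ 568.6 -191.4  211.7] ori [1.7991e+02 2.0000e-02 8.7530e+01] gap 49.7 grip 0.0 F [ 0.2 -0.8  0.1] t 3.85
shift units [-0.042 -0.032  2.543] turn units [0.011 0.003 0.003]
```

```bash
python3 -m crank '[{"delta_pos":[-0.03,-0.03,0],"rotation":[0,0,0],"jaw":0.26},{"delta_pos":[0,0,0],"rotation":[0,0,0],"jaw":0.26},{"delta_pos":[0,0,0],"rotation":[0,0,0],"jaw":0.26},{"delta_pos":[0,0,0],"rotation":[0,0,0],"jaw":0.26},{"delta_pos":[0,0,0],"rotation":[0,0,0],"jaw":0.26},{"delta_pos":[0,0,0.5],"rotation":[0,0,0],"jaw":0.26},{"delta_pos":[0,0,0.4],"rotation":[0,0,0],"jaw":0.26}]'
python3 -c "
from h import *
plan([567.2,-193,110],87.5)"
```

```text
t: 4.55
position: [567.1, -192.5, 174.4]
orientation: [180.0, 0.0, 87.5]
wrist_force: [-0.1, -0.4, -0.0]
finger_gap: 24.1
gripper_force: 0.0
pos [ 567.1 -192.5  174.4] ori [1.7996e+02 1.0000e-02 8.7520e+01] gap 24.1 grip 0.0 F [-0.1 -0.4 -0. ] t 4.55
shift units [-0.012  0.004  1.611] turn units [0.004 0.001 0.002]
```

```bash
python3 -m crank '[{"delta_pos":[0,0,0.4],"rotation":[0,0,0],"jaw":0.26},{"delta_pos":[0,0,0.4],"rotation":[0,0,0],"jaw":0.26},{"delta_pos":[0,0,0.4],"rotation":[0,0,0],"jaw":0.26},{"delta_pos":[0,0,0.4],"rotation":[0,0,0],"jaw":0.26},{"delta_pos":[0,0,0],"rotation":[0,0,0],"jaw":0.26}]'
python3 -m crank '[{"delta_pos":[0,0,0],"rotation":[0,0,0],"jaw":0},{"delta_pos":[0,0,0],"rotation":[0,0,0],"jaw":0},{"delta_pos":[0,0,0],"rotation":[0,0,0],"jaw":0},{"delta_pos":[0,0,0],"rotation":[0,0,0],"jaw":0}]' 30
```

```text
t: 5.05
position: [565.7, -191.9, 108.7]
orientation: [-179.7, -0.1, 87.5]
wrist_force: [-0.4, 0.2, 0.1]
finger_gap: 23.7
gripper_force: 0.0
t: 5.45
position: [567.6, -192.9, 111.7]
orientation: [179.9, 0.0, 87.5]
wrist_force: [0.2, 0.0, 0.9]
finger_gap: 9.9
gripper_force: 30.0
```

```bash
python3 -m crank '[{"delta_pos":[0,-0.2,0],"rotation":[0,0,0],"jaw":0},{"delta_pos":[0,-0.3,0],"rotation":[0,0,0],"jaw":0},{"delta_pos":[0,-0.4,0],"rotation":[0,0,0],"jaw":0},{"delta_pos":[0,-0.4,0],"rotation":[0,0,0],"jaw":0},{"delta_pos":[0,-0.4,0],"rotation":[0,0,0],"jaw":0},{"delta_pos":[0,-0.4,0],"rotation":[0,0,0],"jaw":0},{"delta_pos":[0,-0.4,0],"rotation":[0,0,0],"jaw":0},{"delta_pos":[0,-0.3,0],"rotation":[0,0,0],"jaw":0},{"delta_pos":[0,-0.2,0],"rotation":[0,0,0],"jaw":0},{"delta_pos":[0,-0.1,0],"rotation":[0,0,0],"jaw":0}]'
python3 -m crank '[{"delta_pos":[0,-0.1,0],"rotation":[0,0,0],"jaw":0},{"delta_pos":[0,-0.1,0],"rotation":[0,0,0],"jaw":0},{"delta_pos":[0,-0.1,0],"rotation":[0,0,0],"jaw":0}]'
```

```text
t: 6.45
position: [442.8, -187.6, 111.6]
orientation: [179.9, 0.0, 87.5]
wrist_force: [1.8, 0.1, 4.8]
finger_gap: 10.2
gripper_force: 30.0
t: 6.75
position: [432.0, -187.1, 111.6]
orientation: [179.8, 0.1, 87.5]
wrist_force: [0.2, 0.2, 6.1]
finger_gap: 10.5
gripper_force: 30.0
```

```bash
python3 -m crank '[{"delta_pos":[0,-0.1,0],"rotation":[0,0,0],"jaw":0},{"delta_pos":[0,-0.1,0],"rotation":[0,0,0],"jaw":0},{"delta_pos":[0,-0.1,0],"rotation":[0,0,0],"jaw":0}]'
```

```text
t: 7.05
position: [425.4, -186.7, 111.7]
orientation: [179.2, 0.3, 87.6]
wrist_force: [14.0, 1.3, -8.4]
finger_gap: 10.1
gripper_force: 30.0
```

The force has risen, so the drawer is at its stop. I'll hold briefly, ease back slightly, release, rise, and look with the wrist camera.

```bash
python3 -m crank '[{"delta_pos":[0,-0.05,0],"rotation":[0,0,0],"jaw":0},{"delta_pos":[0,0,0],"rotation":[0,0,0],"jaw":0},{"delta_pos":[0,0,0],"rotation":[0,0,0],"jaw":0},{"delta_pos":[0,0.08,0],"rotation":[0,0,0],"jaw":0.26},{"delta_pos":[0,0.09,0],"rotation":[0,0,0],"jaw":0.26},{"delta_pos":[0,0,0],"rotation":[0,0,0],"jaw":0.26},{"delta_pos":[0,0,0],"rotation":[0,0,0],"jaw":0.26}]'
```

```text
t: 7.75
position: [422.6, -186.1, 110.4]
orientation: [-179.9, -0.0, 87.5]
wrist_force: [-0.0, 0.0, 0.9]
finger_gap: 24.0
gripper_force: 0.0
```

```bash
python3 -m crank '[{"delta_pos":[0,0,-0.5],"rotation":[0,0,0],"jaw":0.26},{"delta_pos":[0,0,-1],"rotation":[0,0,0],"jaw":0.26},{"delta_pos":[0,0,-1],"rotation":[0,0,0],"jaw":0.8},{"delta_pos":[0,0.5,-1],"rotation":[0,0,0],"jaw":0.8},{"delta_pos":[0,1,-0.5],"rotation":[0,0,0],"jaw":0.8},{"delta_pos":[0,1,0],"rotation":[0,0,0],"jaw":0.8},{"delta_pos":[0,0,0],"rotation":[0,0,0],"jaw":0.8}]'
python3 -c "
from h import *
grab('wrist','w2')"
```

```text
t: 8.45
position: [527.9, -189.4, 270.9]
orientation: [179.8, 0.0, 87.8]
wrist_force: [-1.0, 0.9, -0.5]
finger_gap: 59.8
gripper_force: 0.0
```

View pics/w2.png

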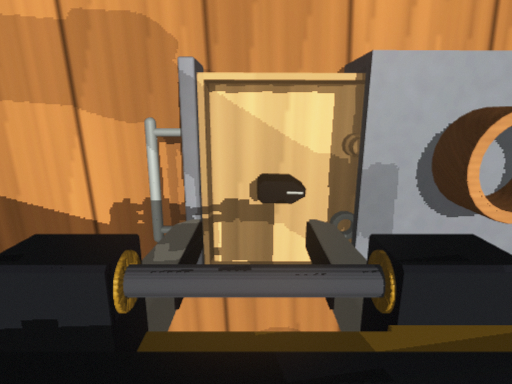

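The knob is at about (280,189) with its point to the right (white line end about (303,192)), which is roughly world +x. The drawer is open and the handle is at (155,175).

Run:
```python
from h import *
im=cv2.imread('pics/w2.png'); g=im.max(2)
c=cv2.resize(im[165:213,245:317],None,fx=11,fy=11,interpolation=cv2.INTER_NEAREST); cv2.imwrite('pics/c2.png',c)
m=np.zeros_like(g); m[170:208,250:312]=(g[170:208,250:312]<60)*255
k=max(cv2.findContours(m,0,2)[0],key=cv2.contourArea); print(cv2.boundingRect(k),cv2.minAreaRect(k))
w=np.zeros_like(g); w[175:203,275:306]=(im[175:203,275:306].min(2)>120)*255; p=cv2.findNonZero(w)[:,0]; print(p.min(0),p.max(0),len(p))
l=cv2.fitLine(p.astype(np.float32),2,0,.01,.01).ravel(); print(l)
print(np.load('pics/w2.npz')['W'][:3,3])
for u,v in((258,189),(305,192),(280,175),(280,203)): print(ray('w2',u,v,58))
```

```text
(258, 174, 47, 29) ((281.0, 188.0), (28.0, 46.0), 90.0)
[287 192] [302 193] 32
[  1.    0.  294.5 192.5]
[ 529.64865453 -122.97135337  354.08201487]
[ 532.2 -194.1   58. ]
[ 578.9 -199.1   58. ]
[ 554.3 -180.8   58. ]
[ 553.8 -209.5   58. ]
```

View pics/c2.png

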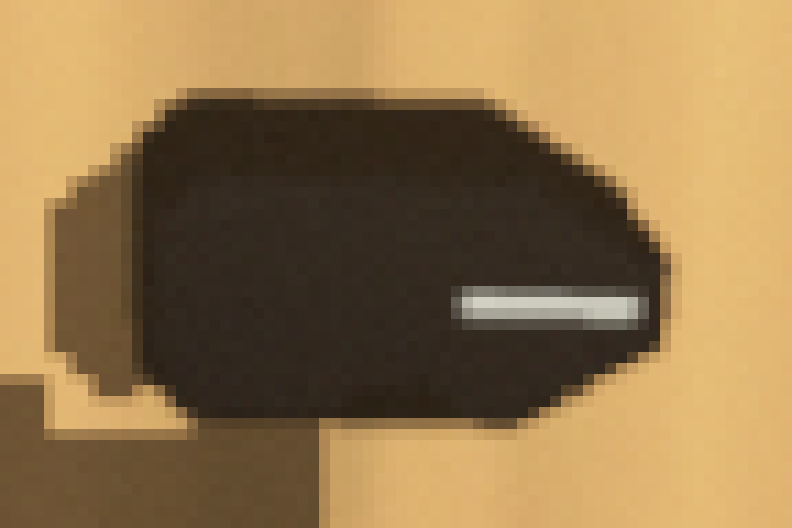

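The crop confirms it. The knob's top face spans columns 258–305 and its axis lies on row 192.5, pointing along tool +y. Before choosing which way round to grasp, I'll look at the shaft.

```bash
python3 -c "
from h import *
print(ray('w2',258.2,192.5,58),ray('w2',280.2,192.5,58),ray('w2',305.4,192.5,58),get_state()['joint_pos'].round(1)); plan([641,180,250],87.8)"
python3 -m crank '[{"delta_pos":[0.9,0.2,0],"rotation":[0,0,0],"jaw":0.8},{"delta_pos":[1,0.3,0],"rotation":[0,0,0],"jaw":0.8},{"delta_pos":[1,0.3,0],"rotation":[0,0,0],"jaw":0.8},{"delta_pos":[1,0.3,0],"rotation":[0,0,0],"jaw":0.8},{"delta_pos":[1,0.3,0],"rotation":[0,0,0],"jaw":0.8},{"delta_pos":[1,0.3,0],"rotation":[0,0,0],"jaw":0.8},{"delta_pos":[1,0.3,0],"rotation":[0,0,0],"jaw":0.8},{"delta_pos":[1,0.3,0],"rotation":[0,0,0],"jaw":0.8},{"delta_pos":[1,0.1,0],"rotation":[0,0,0],"jaw":0.8},{"delta_pos":[0.4,0,0.5],"rotation":[0,0,0],"jaw":0.8}]'
python3 -m crank '[{"delta_pos":[0,0,0.4],"rotation":[0,0,0],"jaw":0.8},{"delta_pos":[0,0,0],"rotation":[0,0,0],"jaw":0.8},{"delta_pos":[0,0,0],"rotation":[0,0,0],"jaw":0.8}]'
python3 -c "
from h import *
im=grab('wrist','w3')[:,:,::-1]; plan([641,180,250],87.8); u,v=proj('w3',[641,180,90]).astype(int);print(u,v)
a,b=max(u-50,0),max(v-40,0); print(a,b); cv2.imwrite('pics/c3.png',cv2.resize(im[b:b+75,a:a+100],None,fx=8,fy=8,interpolation=cv2.INTER_CUBIC))"
```

```text
[ 532.2 -197.7   58. ] [ 554.2 -198.6   58. ] [ 579.3 -199.6   58. ] [  2.8  30.5  23.  100.1 -14.4  52.4  29.4]
pos [ 524.7 -189.9  270. ] ori [-1.7994e+02 -1.0000e-02  8.7640e+01] gap 63.5 grip 0.0 F [-0.4 -0.3 -0.9] t 8.5
shift units [9.352 2.551 0.5  ] turn units [-0.007 -0.002 -0.019]
t: 9.5
position: [635.7, 181.6, 251.7]
orientation: [179.9, -0.2, 87.8]
wrist_force: [0.1, 1.7, 0.2]
finger_gap: 74.4
gripper_force: 0.0
t: 9.8
position: [635.0, 175.0, 234.4]
orientation: [-179.9, 0.1, 87.4]
wrist_force: [0.7, 0.5, -0.5]
finger_gap: 74.3
gripper_force: 0.0
pos [635.7 175.  235.3] ori [-1.7999e+02  6.0000e-02  8.7370e+01] gap 74.2 grip 0.0 F [0.2 0.9 0.1] t 9.85
shift units [ 0.13   0.129 -0.368] turn units [-0.001  0.007 -0.05 ]
262 197
212 157
```

View pics/c3.png

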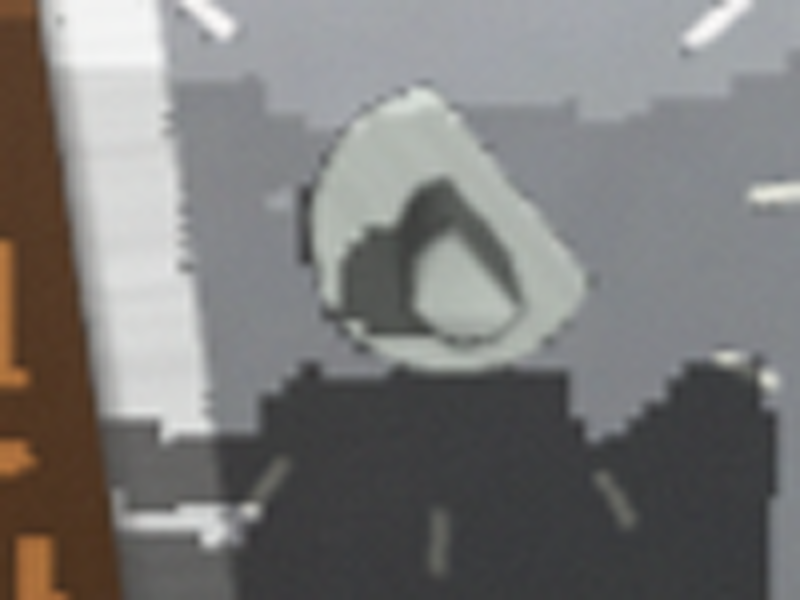

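The shaft is clear. The washer's flat edge runs from crop (430,92) to (583,275), so the flat faces up and to the right. The shaft top is around crop (468,285). I'll fit both on their planes.

Run:
```python
from h import *
from scipy.optimize import least_squares
f=lambda x,y,z: ray('w3',212+x/8-.5+.06,157+y/8-.5+.06,z)[:2]
# washer arc points and flat read from the crop
arc=[(350,128),(318,180),(313,225),(322,285),(350,340),(400,366),(460,371),(520,362),(562,325),(583,285),(385,103)]
A=np.array([f(*p,70) for p in arc])
r=least_squares(lambda q:np.hypot(*(A-q[:2]).T)-q[2],[641,180,15],loss='soft_l1'); print('washer',r.x.round(1),r.fun.round(1))
def flat(a,b,z,c):
    a,b=f(*a,z),f(*b,z); d=(b-a)/np.linalg.norm(b-a); n=np.array([-d[1],d[0]]); s=n@(a-c); n*=np.sign(s); print('normal deg',np.degrees(np.arctan2(n[1],n[0])).round(1),'dist',abs(s).round(1),'len',np.linalg.norm(b-a).round(1))
flat((435,95),(580,268),70,r.x[:2])
S=np.array([f(*p,96) for p in [(413,270),(415,300),(430,325),(460,340),(490,338),(515,318)]])
q=least_squares(lambda q:np.hypot(*(S-q).T)-6,[641,180]); print('shaft',q.x.round(1),q.fun.round(1)); flat((450,228),(520,303),96,q.x)
print(f(450,228,96),f(520,303,96))
```

```text
washer [646.5 184.2  15.1] [ 0.3 -0.  -0.6 -0.4  0.5  0.2 -0.3  0.5  0.  -0.5  0.2]
normal deg 37.5 dist 7.7 len 23.7
shaft [642.8 178.2] [ 2.8 -0.1 -2.7 -2.5  0.1  3. ]
normal deg 39.6 dist 9.9 len 9.7
[645.3 190.7] [651.5 183.2]
```

Washer and shaft agree: the axis is near (646.3,184.7) and the flat faces about 38.5°. That also fits the unit's position. The knob's yaw is about -2.3°. I'll start turning for the grasp and watch joint 7.

```bash
python3 -m crank '[{"delta_pos":[0,0,-0.5],"rotation":[0,0,1],"jaw":0.6},{"delta_pos":[0,0,0],"rotation":[0,0,1],"jaw":0.6},{"delta_pos":[0,0,0],"rotation":[0,0,1],"jaw":0.6}]'
python3 -c "
from h import *
print(get_state()['joint_pos'].round(1)); plan([554,-198.5,200],-2.3)"
```

```text
t: 10.15
position: [636.5, 175.4, 257.1]
orientation: [179.9, -0.1, 61.3]
wrist_force: [-0.9, 0.2, 0.1]
finger_gap: 56.8
gripper_force: 0.0
[-33.4  41.2  29.7  83.8 -22.   60.7 -27.8]
pos [636.5 175.4 257.1] ori [ 1.7986e+02 -1.3000e-01  6.1260e+01] gap 56.8 grip 0.0 F [-0.9  0.2  0.1] t 10.15
shift units [-1.685  9.423  1.427] turn units [ 6.000e-03 -2.300e-02  7.396e+00]
```

```bash
python3 -m crank '[{"delta_pos":[0,0,0],"rotation":[0,0,1],"jaw":0.6},{"delta_pos":[0,0,0],"rotation":[0,0,1],"jaw":0.6},{"delta_pos":[0,0,0],"rotation":[0,0,1],"jaw":0.6},{"delta_pos":[0,0,0],"rotation":[0,0,1],"jaw":0.6},{"delta_pos":[0,0,0],"rotation":[0,0,1],"jaw":0.6},{"delta_pos":[0,0,0],"rotation":[0,0,1],"jaw":0.6},{"delta_pos":[0,0,0],"rotation":[0,0,1],"jaw":0.6},{"delta_pos":[0,0,0],"rotation":[0,0,0.4],"jaw":0.6}]'
python3 -m crank '[{"delta_pos":[-0.1,0.9,0],"rotation":[0,0,0],"jaw":0.6},{"delta_pos":[-0.2,1,0],"rotation":[0,0,0],"jaw":0.6},{"delta_pos":[-0.2,1,0],"rotation":[0,0,0],"jaw":0.6},{"delta_pos":[-0.2,1,0],"rotation":[0,0,0],"jaw":0.6},{"delta_pos":[-0.2,1,0],"rotation":[0,0,0],"jaw":0.6},{"delta_pos":[-0.2,1,0],"rotation":[0,0,0],"jaw":0.6},{"delta_pos":[-0.2,1,0.1],"rotation":[0,0,0],"jaw":0.6},{"delta_pos":[-0.2,1,0.2],"rotation":[0,0,0],"jaw":0.6},{"delta_pos":[-0.2,1,0.3],"rotation":[0,0,0],"jaw":0.6},{"delta_pos":[0,0.5,0.3],"rotation":[0,0,0],"jaw":0.6}]'
python3 -m crank '[{"delta_pos":[0,0,0],"rotation":[0,0,0],"jaw":0.6},{"delta_pos":[0,0,0],"rotation":[0,0,0],"jaw":0.6}]'
python3 -c "
from h import *
plan([554,-198.5,200],-2.3); im=grab('wrist','w4')[:,:,::-1]
u,v=proj('w4',[554,-198.5,58]).astype(int);print(u,v)
g=im.max(2);print(im.shape); a,b=max(u-50,0),max(v-40,0); print(a,b); cv2.imwrite('pics/c4.png',cv2.resize(im[b:b+75,a:a+100],None,fx=8,fy=8,interpolation=cv2.INTER_CUBIC))"
```

```text
t: 10.95
position: [636.1, 175.8, 256.1]
orientation: [-180.0, -0.1, -2.2]
wrist_force: [0.4, 0.0, 0.0]
finger_gap: 56.0
gripper_force: 0.0
t: 11.95
position: [553.2, -202.7, 220.7]
orientation: [179.8, -0.1, -2.3]
wrist_force: [0.3, -0.1, -0.5]
finger_gap: 56.2
gripper_force: 0.0
t: 12.15
position: [555.6, -197.1, 219.6]
orientation: [-179.9, -0.1, -1.9]
wrist_force: [0.6, 0.9, 0.8]
finger_gap: 56.1
gripper_force: 0.0
pos [ 555.6 -197.1  219.6] ori [-1.7995e+02 -7.0000e-02 -1.9500e+00] gap 56.1 grip 0.0 F [0.6 0.9 0.8] t 12.15
shift units [-0.038  0.038  0.489] turn units [-0.006 -0.008  0.041]
255 199
(384, 512, 3)
205 159
```

View pics/c4.png

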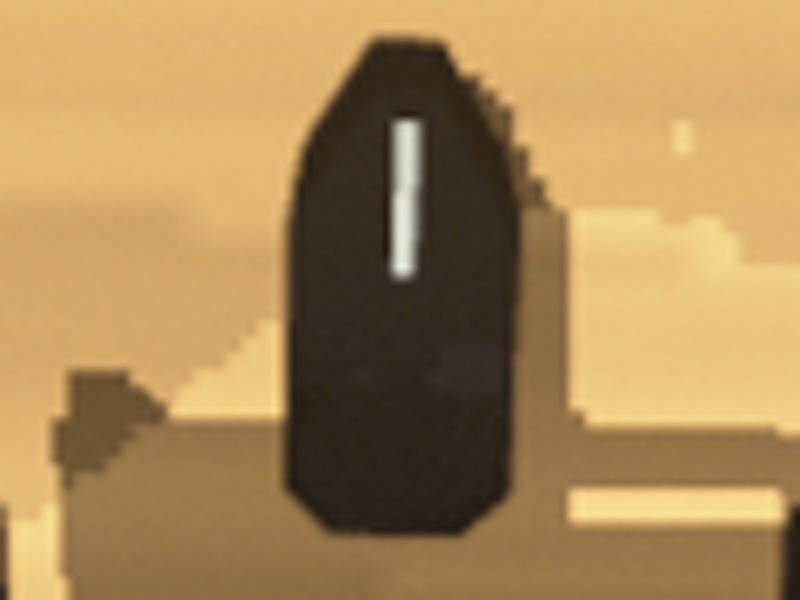

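The knob's point is up in the picture. The white line runs from (408,120) to (403,278) in the crop, about 1.8° off the tool axis, and the back edge is at row 533.

Run:
```python
from h import *
f=lambda x,y: ray('w4',205+x/8-.44,159+y/8-.44,58)[:2]
a,b=f(403,278),f(408,120); print(a,b,np.linalg.norm(b-a)); d=b-a; print('yaw',np.degrees(np.arctan2(d[1],d[0])))
B=f(397,533); u=d/np.linalg.norm(d); O=B+22*u; print('back',B,'origin',O,'line start/end from origin',(a-O)@u,(b-O)@u)
plan([O[0],O[1],112],-3.5)
```

```text
[ 559.6 -198. ] [ 576.1 -199. ] 16.53027525481654
yaw -3.4682292589171477
back [ 531.8 -196.4] origin [ 553.75970693 -197.73089133] line start/end from origin 5.84587630299023 22.376151557806768
pos [ 556.2 -195.9  219.6] ori [-1.7993e+02 -9.0000e-02 -1.8200e+00] gap 56.0 grip 0.0 F [ 0.2  1.5 -0.2] t 12.2
shift units [-0.057  0.049  2.689] turn units [-0.008 -0.01   0.196]
```

```bash
python3 -m crank '[{"delta_pos":[0,0,0],"rotation":[0,0,0.19],"jaw":0.6},{"delta_pos":[-0.05,0.05,0.5],"rotation":[0,0,0],"jaw":0.6},{"delta_pos":[0,0,0.5],"rotation":[0,0,0],"jaw":0.6},{"delta_pos":[0,0,0.5],"rotation":[0,0,0],"jaw":0.6},{"delta_pos":[0,0,0],"rotation":[0,0,0],"jaw":0.6},{"delta_pos":[0,0,0],"rotation":[0,0,0],"jaw":0.6}]'
python3 -c "
from h import *
for i in range(3): plan([553.9,-198,112],-3.5)"
```

```text
t: 12.8
position: [554.1, -197.8, 159.2]
orientation: [180.0, -0.0, -3.4]
wrist_force: [0.7, -0.4, 0.1]
finger_gap: 55.8
gripper_force: 0.0
pos [ 554.1 -197.8  159.2] ori [ 1.80e+02 -2.00e-02 -3.43e+00] gap 55.8 grip 0.0 F [ 0.7 -0.4  0.1] t 12.8
shift units [-0.004  0.006  1.181] turn units [ 0.    -0.002  0.008]
pos [ 554.1 -197.8  159.2] ori [ 1.80e+02 -2.00e-02 -3.43e+00] gap 55.8 grip 0.0 F [ 0.7 -0.4  0.1] t 12.8
shift units [-0.004  0.006  1.181] turn units [ 0.    -0.002  0.008]
pos [ 554.1 -197.8  159.2] ori [ 1.80e+02 -2.00e-02 -3.43e+00] gap 55.8 grip 0.0 F [ 0.7 -0.4  0.1] t 12.8
shift units [-0.004  0.006  1.181] turn units [ 0.    -0.002  0.008]
```

```bash
python3 -m crank '[{"delta_pos":[0,0,0.4],"rotation":[0,0,0],"jaw":0.6},{"delta_pos":[0,0,0.4],"rotation":[0,0,0],"jaw":0.6},{"delta_pos":[0,0,0.35],"rotation":[0,0,0],"jaw":0.6},{"delta_pos":[0,0,0],"rotation":[0,0,0],"jaw":0.4},{"delta_pos":[0,0,0],"rotation":[0,0,0],"jaw":0.1},{"delta_pos":[0,0,0],"rotation":[0,0,0],"jaw":0.1},{"delta_pos":[0,0,0],"rotation":[0,0,0],"jaw":0.1},{"delta_pos":[0,0,0],"rotation":[0,0,0],"jaw":0.1},{"delta_pos":[0,0,0],"rotation":[0,0,0],"jaw":0.1}]' 35
```

```text
t: 13.7
position: [553.7, -198.8, 113.3]
orientation: [180.0, -0.1, -3.5]
wrist_force: [-0.0, 0.2, 1.7]
finger_gap: 23.6
gripper_force: 35.0
```

```bash
python3 -m crank '[{"delta_pos":[0,0,0],"rotation":[0,0,0],"jaw":0},{"delta_pos":[0,0,-0.3],"rotation":[0,0,0],"jaw":0},{"delta_pos":[0,0,-0.6],"rotation":[0,0,0],"jaw":0},{"delta_pos":[0,0,-0.9],"rotation":[0,0,0],"jaw":0},{"delta_pos":[0,0,-0.9],"rotation":[0,0,0],"jaw":0},{"delta_pos":[0,0,-0.7],"rotation":[0,0,0],"jaw":0},{"delta_pos":[0,0,-0.3],"rotation":[0,0,0],"jaw":0},{"delta_pos":[0,0,0],"rotation":[0,0,0],"jaw":0}]'
python3 -c "
from h import *
grab('wrist','w5'); plan([646.3,184.7,215],38.5)
f=lambda u,v:None
im=cv2.imread('pics/w5.png'); T=tool(); o=T@[0,0,91-36,1]
g=im.max(2); u,v=proj('w5',o[:3]).astype(int); print(u,v)
m=np.zeros_like(g); m[max(v-60,0):v+45,u-30:u+30]=255
w=cv2.bitwise_and(m,((im.min(2)>110)&(im.max(2).astype(int)-im.min(2)<50)).astype(np.uint8)*255)
cs=cv2.findContours(w,0,2)[0]; print([(cv2.boundingRect(c),cv2.contourArea(c)) for c in cs if cv2.contourArea(c)>10])
cv2.imwrite('pics/c5.png',cv2.resize(im[v-60:v+40,u-60:u+60],None,fx=6,fy=6,interpolation=cv2.INTER_CUBIC))"
```

```text
t: 14.5
position: [553.9, -199.0, 262.5]
orientation: [180.0, -0.2, -3.5]
wrist_force: [0.3, 1.1, -1.1]
finger_gap: 23.7
gripper_force: 35.0
pos [ 553.3 -198.4  260.8] ori [-1.7998e+02 -1.0000e-02 -3.4900e+00] gap 23.8 grip 35.0 F [-0.3 -0.2 -0.1] t 14.55
shift units [ 7.781 -6.047  1.144] turn units [-2.000e-03 -2.000e-03 -4.886e+00]
252 254
[((226, 297, 56, 2), 55.0), ((252, 212, 5, 4), 11.5)]
```

View pics/c5.png

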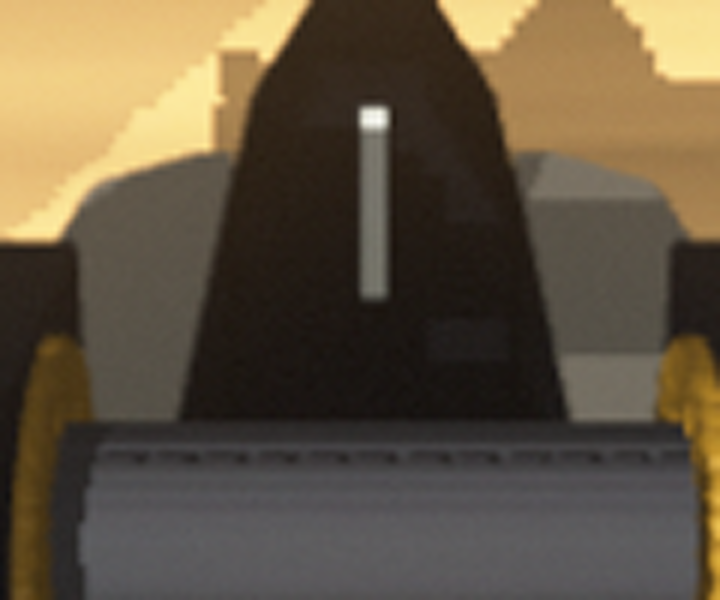

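The knob is held square, with the white line vertical at crop x=374, rows 107–300. I'll work out where the bore axis sits in the hand.

Run:
```python
from h import *
p=eyes.camera_params('wrist'); K=np.array(p['K']); H=np.array(p['hand_eye'])
for v in (194+107/6-.42,194+300/6-.42):
    r=np.linalg.inv(K)@[192+374/6-.42,v,1]; r=H[:3,:3]@[r[0],-r[1],-r[2]]; o=H[:3,3]; print((o+r*(55-o[2])/r[2]).round(2))
```

```text
[21.99  0.   55.  ]
[ 5.64e+00 -1.00e-02  5.50e+01]
```

```bash
python3 -m crank '[{"delta_pos":[0,0,0],"rotation":[0,0,-1],"jaw":0},{"delta_pos":[0,0,0],"rotation":[0,0,-1],"jaw":0},{"delta_pos":[0,0,0],"rotation":[0,0,-1],"jaw":0},{"delta_pos":[0,0,0],"rotation":[0,0,-1],"jaw":0},{"delta_pos":[0,0,0],"rotation":[0,0,-0.89],"jaw":0},{"delta_pos":[0.5,-0.4,0],"rotation":[0,0,0],"jaw":0},{"delta_pos":[0.8,-0.6,0],"rotation":[0,0,0],"jaw":0},{"delta_pos":[0.9,-0.7,0],"rotation":[0,0,0],"jaw":0},{"delta_pos":[0.9,-0.7,0],"rotation":[0,0,0],"jaw":0},{"delta_pos":[0.9,-0.7,0],"rotation":[0,0,0],"jaw":0}]'
python3 -m crank '[{"delta_pos":[0.9,-0.7,0],"rotation":[0,0,0],"jaw":0},{"delta_pos":[0.9,-0.7,0],"rotation":[0,0,0],"jaw":0},{"delta_pos":[0.9,-0.7,0],"rotation":[0,0,0],"jaw":0},{"delta_pos":[0.6,-0.5,0],"rotation":[0,0,0],"jaw":0},{"delta_pos":[0.3,-0.2,0],"rotation":[0,0,0],"jaw":0},{"delta_pos":[0,0,0],"rotation":[0,0,0],"jaw":0},{"delta_pos":[0,0,0],"rotation":[0,0,0],"jaw":0}]'
python3 -c "
from h import *
plan([646.3,184.7,215],38.5)"
```

```text
t: 15.55
position: [600.7, 0.1, 258.4]
orientation: [-179.8, 0.2, 38.5]
wrist_force: [0.2, -1.1, 0.1]
finger_gap: 24.1
gripper_force: 35.0
t: 16.25
position: [644.0, 172.6, 259.9]
orientation: [179.9, 0.2, 38.4]
wrist_force: [0.1, -1.1, -0.0]
finger_gap: 23.9
gripper_force: 35.0
pos [644.  172.6 259.9] ori [179.94   0.18  38.35] gap 23.9 grip 35.0 F [ 0.1 -1.1 -0. ] t 16.25
shift units [ 0.234 -0.202  1.122] turn units [ 0.008  0.021 -0.017]
```

```bash
python3 -m crank '[{"delta_pos":[0.24,-0.2,0.3],"rotation":[0,0,0],"jaw":0},{"delta_pos":[0,0,0.5],"rotation":[0,0,0],"jaw":0},{"delta_pos":[0,0,0.5],"rotation":[0,0,0],"jaw":0},{"delta_pos":[0,0,0.2],"rotation":[0,0,0],"jaw":0},{"delta_pos":[0,0,0],"rotation":[0,0,0],"jaw":0},{"delta_pos":[0,0,0],"rotation":[0,0,0],"jaw":0}]'
for i in 1 2 3; do python3 -m crank '[{"delta_pos":[0,0,0],"rotation":[0,0,0],"jaw":0}]' | head -3; done
python3 -c "
from h import *
grab('wrist','w6'); plan([646.3,184.7,196],38.5); print(proj('w6',[646.3,184.7,96]))
grab('scene','s6'); print(proj('s6',[646.3,184.7,96]))
im=cv2.imread('pics/s6.png'); u,v=proj('s6',[646.3,184.7,100]).astype(int); cv2.imwrite('pics/c6.png',cv2.resize(im[v-40:v+30,u-50:u+50],None,fx=8,fy=8,interpolation=cv2.INTER_CUBIC))"
```

```text
t: 16.85
position: [647.3, 186.9, 201.3]
orientation: [180.0, -0.0, 38.5]
wrist_force: [-0.4, 0.8, -0.9]
finger_gap: 24.0
gripper_force: 35.0
t: 16.95
position: [647.6, 187.2, 202.0]
orientation: [179.9, -0.1, 38.5]
t: 17.05
position: [647.4, 187.5, 201.9]
orientation: [180.0, -0.1, 38.5]
t: 17.15
position: [647.1, 187.6, 201.5]
orientation: [180.0, -0.1, 38.5]
pos [647.  187.6 201.3] ori [ 1.7998e+02 -5.0000e-02  3.8530e+01] gap 23.7 grip 35.0 F [0.5 0.2 0.2] t 17.2
shift units [-0.06   0.047  0.133] turn units [ 0.002 -0.005  0.003]
[257.  224.1]
[300.3 231. ]
```

View pics/c6.png

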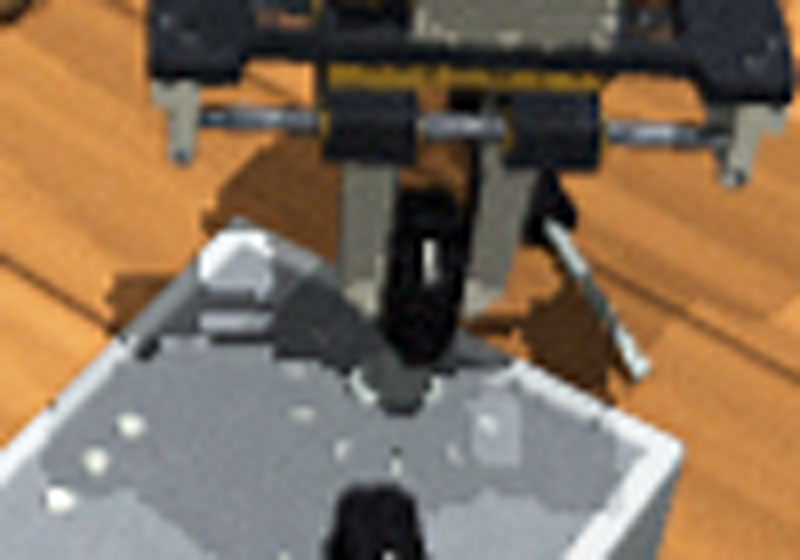

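The scene view shows the knob held just above the shaft and washer, with its point over the flat. I'll apply the small correction and lower until it touches.

```bash
python3 -m crank '[{"delta_pos":[-0.06,0.047,0],"rotation":[0,0,0],"jaw":0},{"delta_pos":[0,0,0.15],"rotation":[0,0,0],"jaw":0},{"delta_pos":[0,0,0.1],"rotation":[0,0,0],"jaw":0},{"delta_pos":[0,0,0],"rotation":[0,0,0],"jaw":0},{"delta_pos":[0,0,0],"rotation":[0,0,0],"jaw":0}]' 45
python3 -m crank '[{"delta_pos":[0,0,0.1],"rotation":[0,0,0],"jaw":0},{"delta_pos":[0,0,0.05],"rotation":[0,0,0],"jaw":0},{"delta_pos":[0,0,0],"rotation":[0,0,0],"jaw":0}]'
python3 -m crank '[{"delta_pos":[0,0,0.05],"rotation":[0,0,0],"jaw":0},{"delta_pos":[0,0,0.05],"rotation":[0,0,0],"jaw":0},{"delta_pos":[0,0,0],"rotation":[0,0,0],"jaw":0}]'
```

```text
t: 17.75
position: [646.0, 184.7, 190.3]
orientation: [-180.0, 0.0, 38.5]
wrist_force: [-0.9, 0.0, -0.2]
finger_gap: 23.7
gripper_force: 45.0
t: 18.05
position: [646.3, 184.8, 184.5]
orientation: [180.0, -0.0, 38.5]
wrist_force: [0.5, -0.2, 0.6]
finger_gap: 23.6
gripper_force: 45.0
t: 18.35
position: [646.4, 184.9, 180.6]
orientation: [180.0, -0.0, 38.5]
wrist_force: [0.4, 0.4, -1.5]
finger_gap: 23.7
gripper_force: 45.0
```

There's no resistance with the underside about 6 mm below the shaft top, so the knob is on. Continuing down.

```bash
python3 -m crank '[{"delta_pos":[0,0,0.1],"rotation":[0,0,0],"jaw":0},{"delta_pos":[0,0,0.1],"rotation":[0,0,0],"jaw":0},{"delta_pos":[0,0,0.1],"rotation":[0,0,0],"jaw":0},{"delta_pos":[0,0,0],"rotation":[0,0,0],"jaw":0},{"delta_pos":[0,0,0],"rotation":[0,0,0],"jaw":0}]'
python3 -m crank '[{"delta_pos":[0,0,0.05],"rotation":[0,0,0],"jaw":0},{"delta_pos":[0,0,0],"rotation":[0,0,0],"jaw":0},{"delta_pos":[0,0,0],"rotation":[0,0,0],"jaw":0}]'
```

```text
t: 18.85
position: [646.3, 185.0, 168.3]
orientation: [-180.0, -0.0, 38.5]
wrist_force: [2.2, 2.0, -2.6]
finger_gap: 23.6
gripper_force: 45.0
t: 19.15
position: [646.4, 184.9, 167.3]
orientation: [180.0, -0.1, 38.5]
wrist_force: [1.2, 1.9, 3.1]
finger_gap: 23.9
gripper_force: 45.0
```

```bash
python3 -m crank '[{"delta_pos":[0,0,0.03],"rotation":[0,0,0],"jaw":0},{"delta_pos":[0,0,0],"rotation":[0,0,0],"jaw":0},{"delta_pos":[0,0,0.03],"rotation":[0,0,0],"jaw":0},{"delta_pos":[0,0,0],"rotation":[0,0,0],"jaw":0},{"delta_pos":[0,0,0],"rotation":[0,0,0],"jaw":0}]' 60
python3 -m crank '[{"delta_pos":[0,0,0.05],"rotation":[0,0,0],"jaw":0},{"delta_pos":[0,0,0],"rotation":[0,0,0],"jaw":0},{"delta_pos":[0,0,0],"rotation":[0,0,0],"jaw":0}]'
python3 -m crank '[{"delta_pos":[0,0,0.05],"rotation":[0,0,0],"jaw":0},{"delta_pos":[0,0,0],"rotation":[0,0,0],"jaw":0},{"delta_pos":[0,0,0],"rotation":[0,0,0],"jaw":0}]'
```

```text
t: 19.65
position: [646.4, 184.8, 164.8]
orientation: [180.0, -0.1, 38.5]
wrist_force: [1.5, 2.3, 5.6]
finger_gap: 24.0
gripper_force: 60.0
t: 19.95
position: [646.4, 184.8, 163.0]
orientation: [180.0, -0.1, 38.5]
wrist_force: [1.1, 2.3, 6.3]
finger_gap: 23.6
gripper_force: 60.0
t: 20.25
position: [646.5, 184.8, 162.1]
orientation: [-180.0, -0.1, 38.5]
wrist_force: [-1.3, 2.6, 11.0]
finger_gap: 23.8
gripper_force: 60.0
```

```bash
python3 -m crank '[{"delta_pos":[0,0,0.05],"rotation":[0,0,0],"jaw":0},{"delta_pos":[0,0,0],"rotation":[0,0,0],"jaw":0},{"delta_pos":[0,0,0],"rotation":[0,0,0],"jaw":0},{"delta_pos":[0,0,0],"rotation":[0,0,0],"jaw":0}]'
```

```text
t: 20.65
position: [646.7, 184.7, 161.9]
orientation: [-180.0, -0.1, 38.5]
wrist_force: [-2.7, 1.4, 17.3]
finger_gap: 23.4
gripper_force: 60.0
```

The height no longer changes while the force rises to 17 N, so the plunger is at its stop. Handing in.

```bash
python3 -c "
from plant import hand_in
print(hand_in())"
```

```text
the job is handed in; nothing more can be done
None
```

I handed the job in at 20.7 s with the drawer at its stop, the knob home on the D-shaft and held pressed at the plunger's stop (about 17 N, grip 60 N); I didn't re-check the drawer after taking out the knob, and hand-in returned no verdict.

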